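# Zero the turntable's counter and load a dish

### The job

Get the blue bench turntable ready for its next run: first turn the big black counter knob on its sloping front anticlockwise all the way back until it is hard against its zero stop (in the red band) and let go of it. Then lay the orange rubber pad flat in the middle of the round black platter and set the culture dish, lid up, centred on the pad, keeping the dish level while you carry it. Leave the reagent bottle, the beaker and the tub of vials where they are.

Things in the scene. Friction and masses are not known exactly. Their poses are not given: they have to be found in the camera images.
- turntable: Fixed blue bench turntable, 282 mm deep (x), 220 mm wide (y), 107 mm high. Origin on the table under the housing; x points away from its sloping front, z up. The front fascia rises at 35 degrees from 30 mm high (x = -140 mm) to 107 mm high (x = -30 mm); behind that the top is level and carries the platter.
- counter: Fixed white dial, 108 mm across, on the fascia. Origin on the fascia, on the knob's axis. z: the knob's axis, out of the fascia (35 deg from vertical, towards the front); x up the slope; y to its left. Dial angles run from x towards y (anticlockwise seen from above). A red band on the rim spans 2.1 to 2.6 rad (lower left seen from the front); the zero stop lies somewhere in it and must be felt.
- knob_grip (a point): Point on the black knob's axis, 30 mm out of the fascia, where to grip. Round flange (68 mm across, top 13 mm out) with a bar on it, 64 mm long, 15 mm wide, top 45 mm out. Friction 0.1 N m, stays where left. Travel 5 rad between rigid stops; starts 2.4 to 4.4 rad clockwise of the zero stop and must be turned back anticlockwise (seen from above the fascia), even where that is the long way.
- pointer_tip (a point): End of the knob's bar that carries a white line (the pointer), 32 mm from the axis at the height of knob_grip. The direction from knob_grip to this point is where the knob points.
- platter_center (a point): Centre of the top face of the fixed, level, round black platter (140 mm across, 10 mm thick, with a fine bright ring of 104 mm), 127 mm above the table, 65 mm behind the turntable's origin. z up.
- pad: Orange rubber-like disc, 62 mm across, 18 mm thick, about 60 g, loose on the table; stiff. Origin at the centre of its underside, z up.
- dish: Closed culture dish with a white lid over an amber base, 60 mm across, 20 mm high, about 50 g, loose on the table. Origin at the centre of its underside, z up.
- reagent_bottle: Amber bottle, 68 mm across, 120 mm high, standing beyond the work. Bystander. Origin at the centre of its underside.
- beaker: Pale open beaker, 80 mm across, 95 mm high. Bystander. Origin at the centre of its underside.
- vial_tub: Pale plastic tub of vials, 170 by 240 mm, about 95 mm high, left of the turntable. Bystander. Origin at the centre of its underside.
Not all that is in view belongs to the job. Leave any green look-alike of the pad alone. Of the things shaped like the dish, the white one is meant.

How it is judged (in metres and radians):
On the way, in this order (a step that is already met when the one before it is completed fails the run):
1. the counter knob is back against its zero stop (within 0.06 rad) and let go (x of pointer_tip in the frame of counter between -0.02384 and -0.02113 m and y of pointer_tip in the frame of counter between 0.02141 and 0.02412 m and contact force between the fingers and counter below 0.2 N), for 0.2 s.
2. the pad lies flat on the platter, centred within 10 mm, let go (horizontal distance between pad and platter_center below 0.01 m and z of pad in the frame of platter_center between -0.003 and 0.003 m and angle between pad's own z axis and vertical below 0.08 rad and contact force between the fingers and pad below 0.2 N), for 0.2 s.
3. the dish stands on the pad, centred within 8 mm, let go (horizontal distance between dish and pad below 0.008 m and z of dish in the frame of platter_center between 0.014 and 0.022 m and angle between dish's own z axis and vertical below 0.08 rad and contact force between the fingers and dish below 0.2 N), for 0.2 s.
At the end, for the whole second after the job is handed in: The counter knob is against its zero stop (pointer within 0.06 rad, 2 mm at its tip), the pad lies flat on the platter with its centre within 10 mm of the platter's, and the dish stands level, lid up, on the pad with its centre within 8 mm of the pad's; both discs at rest and released (x of pointer_tip in the frame of counter between -0.02384 and -0.02113 m and y of pointer_tip in the frame of counter between 0.02141 and 0.02412 m and horizontal distance between pad and platter_center below 0.01 m and z of pad in the frame of platter_center between -0.003 and 0.003 m and angle between each of pad, dish's own z axis and vertical below 0.08 rad and horizontal distance between dish and pad below 0.008 m and z of dish in the frame of platter_center between 0.014 and 0.022 m and linear speed of each of pad, dish below 0.02 m/s); the robot touches nothing.
It fails at once if the reagent bottle is moved more than 30 mm (distance of reagent_bottle from where it was at the start of the episode above 0.03 m).
It fails at once if the beaker is moved more than 30 mm (distance of beaker from where it was at the start of the episode above 0.03 m).
It fails at once if the tub of vials is moved more than 30 mm (distance of vial_tub from where it was at the start of the episode above 0.03 m).
It fails at once if the dish is tipped more than 0.6 rad (angle between dish's own z axis and vertical above 0.6 rad).
It also fails if it takes over 72 s, if anything falls off the work surface, if the arm or the gripper's body presses on something with over 40 N, if the wrist force passes 120 N, or if a joint passes its speed limit or range.

### The arm

A 6-joint arm with a two-finger parallel gripper is mounted at the origin on the work surface. World frame = base frame: x ahead of the robot, y to its left, z up, the work surface at z = 0. Lengths are in mm, angles in rad, forces in N, time in s.
With the tool pointing down it reaches from about 325 to 850 mm from the base axis. Payload 15.5 kg.
Tool frame: the origin (TCP) lies on the mounting face of the last link; the fingertips stand env.tip_reach ahead of it and the grasp point (between the pads) lies 172 mm ahead of it (env.tip_reach is the distance from the TCP to the fingertips, in mm); z points along the fingers, y is the line along which they close (so a half turn about z gives the same grasp; the last joint's range is limited). The gripper opens to 91 mm and grips with 3 to 60 N. Pads are 32 mm wide; open, the fingers measure 118 mm over their backs; the gripper's body (76 mm by 178 mm) begins 60 mm behind the grasp point.
Start: joints at [1.119, 0.494, 1.345, -0, 1.302, -0.096], TCP at [218.294, 585.641, 404.715] pointing down, gripper open.
Joint ranges: [-2.91, 2.91], [-0.82, 2.16], [0.22, 2.67], [-1.22, 4.37], [0.12, 2.79], [-3.08, 3.08]. Speed limits (rad/s): [1.89, 1.89, 2.57, 3.01, 3.01, 3.01].

### API

Orientations are given as [roll, pitch, yaw] about the fixed x, y, z axes, in that order (R = Rz(yaw) Ry(pitch) Rx(roll)).
In Python, from plant import env gives the robot as it stands.
- The arm moves only by the tool drive_tool, never from a script. Its argument "series" is a list of rows, each a list of 7 numbers: the closure, from -1 (fully open) to 1 (shut), then the shift along the tool's x, y, z in mm, then the turn, a rotation vector about the tool's x, y, z in rad. A call has 1 to 20 rows; each row shifts and turns the commanded pose from where the row before left it, along the tool's axes as they then stand; what a row does not reach is not made up. A row lasts 1/8 s, in which the tool goes at most 62.5 mm and 10.7 degrees, less where a joint would pass 70% of its speed; a pose out of reach is approached as far as the arm can. A call is refused whole if a number of a shift passes 62.5 or a number of a turn 0.188, either way. A call with a gripper value outside its range is refused whole. The fingers move at their own pace and stop on an object; "newtons" is the grip in N (left out, the last holds). Time passes only in rows, so rows that do not move let the fingers close. It gives the time, the measured TCP pose, the force, the opening and the grip force at its end, in the units of the state.
- env.get_obs(): the state, without advancing time (a new reading comes with each control period).
- env.capture(name): name is "scene" or "top" or "wrist"; returns (picture, depth): 384x512x3 uint8, blue, green, red; 384x512 float32, mm along the optical axis (not along the pixel's ray), 0 where there is no reading.
- env.camera_model(name): a dict with "intrinsics" (3x3 intrinsics, pixels), "extrinsics" (4x4, takes a point from camera to world coordinates). Camera axes: x right, y up, looking along -z (the intrinsics and any distortion apply to the point x, -y, -z); pixel columns grow to the right and rows downward; lengths in mm; the calibration is good to about 2 mm. A picture is of the moment at which its call begins: read the wrist's pose just before it. camera_model takes no time and is no camera call; for the wrist camera it gives the pose at the moment of the call.
- env.close_job(): hands the job in; it is judged then, once.
Trained networks look in the newest picture that a camera, given by its name, has taken for a name from the list of things; names that differ only in an ending like _2 or _b are one class to them, and where a whole thing is asked for, a point or a joint stands for the part that bears it (a point fixed in the world has none). Each returns a list of dicts, best first, with "conf" (0 to 1); they miss things now and then, are a little off and sometimes report something else, mostly with a low value. They report only what shows in the picture. A call takes as long as a camera call. They do not tell look-alikes from the thing itself.
- env.search_frame(name, camera): "xyz" ([x, y, z] in mm, in world coordinates, good to about 4 mm: the middle of the surface that is visible of it).
- env.cut_out(name, camera): "pixels" (384x512 bool, what is visible of it).
The state is a dict: "time_s": time; "qpos": joint angles; "joint_velocities": joint speeds; "effort": joint torques, N m; "ee_pos": TCP position; "eef_rot": TCP orientation; "wrist_force": force on the tool from outside, world axes, zero at the start; "wrist_torque": the same for the moment, N m; "gripper_width": opening from 0.0 (shut) to 1.0 (fully open); "finger_force": force on a finger pad.
Only numpy, scipy, OpenCV 4.12 (cv2) and the standard library are available. Lean on these libraries where they do the work, as an engineer would, in place of code of your own. Each camera call takes 0.05 s, during which the arm holds its last target. There are 200 camera calls.

## Working session

There is one attempt and no reset: what is moved stays moved. The work goes in short steps, Python scripts to look and compute and a tool call to move; the robot and the scene stay as the last step left them, time stands still between calls to the robot, and variables do not carry over. Pictures are saved under pics/ and viewed, at most 10 in all, crops included, and the job is handed in when it is done.

Besides the shell and the picture viewer there is one more tool, called after "Request:" by a JSON object that holds its "api" and its "payload". drive_tool: Moves the arm, as the interface text tells. Its arguments: {"type":"object","properties":{"series":{"type":"array","items":{"type":"array","items":{"type":"number"}}},"newtons":{"type":"number"}},"required":["series"]}

```bash
mkdir -p pics; ls; cat > h.py <<'E'
import numpy as np,cv2
from plant import env
from scipy.spatial.transform import Rotation as R
def cap(n,f=None):
    p,d=env.capture(n)
    if f: cv2.imwrite('pics/'+f,p)
    return p,d,env.camera_model(n)
def world(m,u,v,z):
    K=np.array(m['intrinsics']);E=np.array(m['extrinsics'])
    x=(u-K[0,2])/K[0,0]*z;y=(v-K[1,2])/K[1,1]*z
    return np.stack([x,-y,-z,np.ones_like(z)],-1)@E.T[:,:3]
def proj(m,P):
    K=np.array(m['intrinsics']);E=np.linalg.inv(np.array(m['extrinsics']))
    c=E[:3,:3]@np.array(P)+E[:3,3]
    return K[0,0]*c[0]/-c[2]+K[0,2],K[1,1]*-c[1]/-c[2]+K[1,2]
def cloud(m,d):
    v,u=np.mgrid[:d.shape[0],:d.shape[1]]
    return world(m,u,v,d.astype(float))
E
cat > a.py <<'E'
from h import *
np.set_printoptions(precision=1,suppress=True)
ims=[]
for c in ('top','scene'):
    p,d,m=cap(c);ims.append(p)
    C=cloud(m,d)
    for n in ('turntable','counter','knob_grip','pad','dish','reagent_bottle','beaker','vial_tub'):
        for r in env.search_frame(n,c)[:4]:
            print(c,n,round(r['conf'],2),np.array(r['xyz']),np.array(proj(m,r['xyz'])))
o=env.get_obs();print(o['time_s'],o['ee_pos'],o['eef_rot'],env.tip_reach,o['gripper_width'])
for i,c in enumerate(('top','scene')): cv2.imwrite(f'pics/{c}0.png',ims[i])
E
python3 a.py
```

```text
pics
top turntable 0.91 [541.3 104.6 110.8] [230.3 178.1]
top counter 0.89 [475.7  95.3  88.9] [232.1 201.2]
top counter 0.31 [462.4  99.   85. ] [230.5 205.7]
top knob_grip 0.78 [459.5  99.4  88.7] [230.2 206.5]
top pad 0.74 [ 581.4 -297.8   16.6] [359. 181.]
top pad 0.64 [ 608.4 -188.4   16.8] [325.1 170.4]
top pad 0.36 [458.7  96.7  91.7] [231.1 206.6]
top dish 0.61 [ 431.6 -251.    27.5] [343.4 226.3]
top dish 0.54 [ 322.6 -246.8   20.1] [340.5 261.9]
top reagent_bottle 0.7 [ 726.1 -151.5   80.2] [317.7 128.3]
top reagent_bottle 0.24 [493.9 440.6  66.2] [120.9 188.7]
top beaker 0.7 [ 533.5 -463.3   49.1] [414.5 197.6]
top vial_tub 0.95 [497.7 439.6  62.5] [121.7 187.8]
scene turntable 0.29 [ 439.4 -256.9   21. ] [168.9 199. ]
scene counter 0.82 [472.2  89.7  89.4] [279.8 171. ]
scene knob_grip 0.56 [462.8  92.   93.5] [279.7 167.7]
scene pad 0.69 [ 617.2 -187.7   20.7] [202.1 243.4]
scene pad 0.56 [ 587.8 -295.2   19.3] [163.9 243.5]
scene dish 0.77 [ 443.3 -256.9   21. ] [169.1 200. ]
scene dish 0.71 [ 328.5 -246.6   20. ] [166.7 170.6]
scene dish 0.37 [463.1  94.7  95.6] [280.6 167.2]
scene reagent_bottle 0.69 [ 756.2 -155.7   81.3] [222.1 275.4]
scene beaker 0.81 [ 524.4 -443.8   59.8] [106.6 229.9]
scene beaker 0.32 [ 755.7 -156.9   80. ] [221.6 275.6]
scene vial_tub 0.7 [510.4 430.2  71.2] [386.1 161.5]
0.9 [218.3 585.6 404.7] [ 3.1 -0.   2.8] 190.8 1.0008392775932138
```

```bash
python3 - <<'E'
import cv2
t=cv2.imread('pics/top0.png')
cv2.imwrite('pics/c1.png',cv2.resize(t[120:290,170:430],None,fx=3,fy=3,interpolation=cv2.INTER_CUBIC))
s=cv2.imread('pics/scene0.png')
cv2.imwrite('pics/c2.png',cv2.resize(s[90:310,80:420],None,fx=2.3,fy=2.3,interpolation=cv2.INTER_CUBIC))
E
```

```text
(no output)
```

View pics/c1.png

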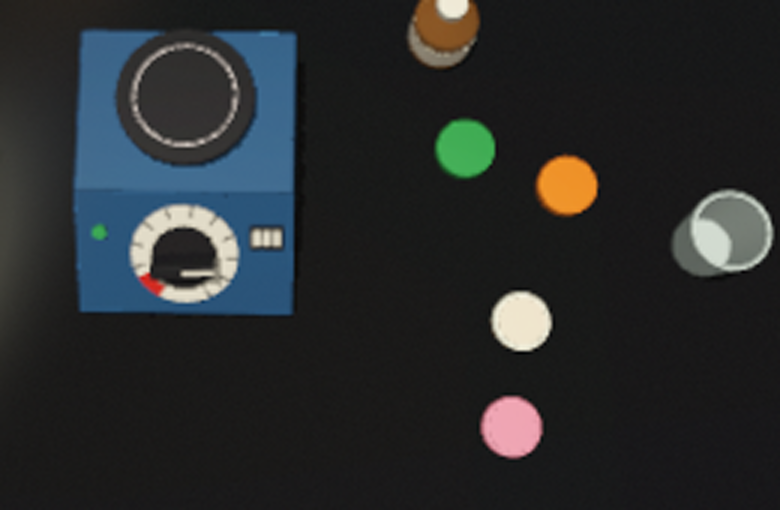

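View pics/c2.png

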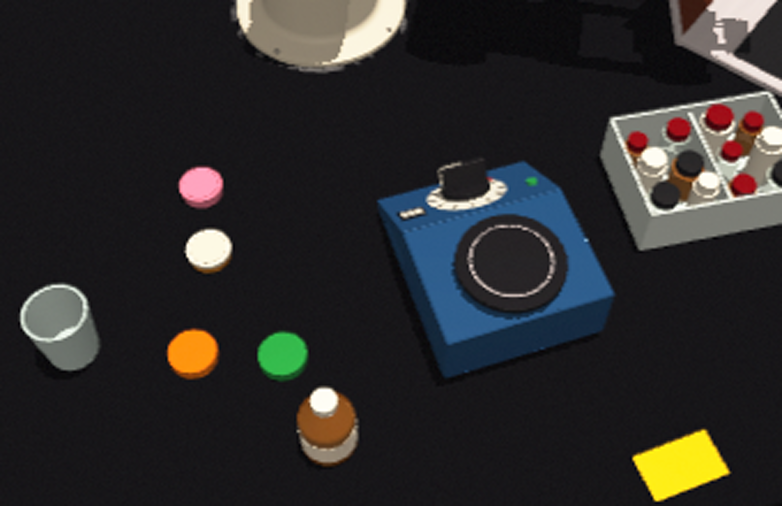

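The top crop shows orange and green pads at crop (567,185) and (465,148), which are top pixels (359,181) and (325,170). The orange one is meant. The white dish is at (521,321), top pixel (343,227), and the pink look-alike at (511,427) is top (340,262), so I take the white one. The knob's white line points right, away from the red band at lower left, so it has about 3.9 rad to turn anticlockwise. Next I fit the geometry.

```bash
cat > b.py <<'E'
from h import *
from scipy.optimize import least_squares
np.set_printoptions(precision=3,suppress=True)
def circ(P):
    f=lambda q:np.hypot(P[:,0]-q[0],P[:,1]-q[1])-q[2]
    r=least_squares(f,[*P[:,:2].mean(0),50],loss='soft_l1');return r.x,len(P)
for c in ('top','scene'):
    p,d,m=cap(c);C=cloud(m,d);hsv=cv2.cvtColor(p,cv2.COLOR_BGR2HSV);H,S,V=cv2.split(hsv)
    ok=d>0;X,Y,Z=C[...,0],C[...,1],C[...,2]
    reg=ok&(abs(X-540)<170)&(abs(Y-100)<140)&(Z>20)
    blue=reg&(H>95)&(H<125)&(S>100)
    top=blue&(Z>100)&(X>515);print(c,'topz',np.median(Z[top]))
    F=C[blue&(Z<100)&(Z>35)&(X<500)];
    c0=np.median(F,0);
    for _ in range(3):
        c0=F.mean(0);n=np.linalg.svd(F-c0,full_matrices=False)[2][2];n*=np.sign(n[2]);F=F[abs((F-c0)@n)<4]
    print('fascia n',n,'tilt',np.arccos(n[2]),'yaw',np.arctan2(-n[1],-n[0]),len(F))
    # dial white
    W=reg&(S<70)&(V>140)&(np.hypot(X-470,Y-95)<75)
    lab,k=None,None
    P=C[W];P=P[abs((P-c0)@n)<6]
    xs=np.cross([0,1,0],n);xs/=np.linalg.norm(xs);ys=np.cross(n,xs)
    q=np.c_[(P-c0)@xs,(P-c0)@ys]; g=np.hypot(*(q-np.median(q,0)).T)<65;q=q[g]
    hull=cv2.convexHull(q.astype(np.float32))[:,0]
    (a,b),r=cv2.minEnclosingCircle(hull);print('dial',c0+a*xs+b*ys,'r',r,len(q))
    # platter ring
    Rg=reg&(Z>118)&(X>530)&(V>110)&(S<90)
    print('ring',circ(C[Rg]),np.median(Z[Rg]))
    pl=reg&(Z>119)&(X>520)&(V<100);print('platter z',np.median(Z[pl]),C[pl].mean(0))
    for n_,lo,hi,s,xy in (('pad',8,20,150,(584,-297)),('dish',0,179,0,(435,-254)),):
        M=ok&(np.hypot(X-xy[0],Y-xy[1])<50)&(V>90)&(Z>8)
        if n_=='pad':M&=(H>=lo)&(H<=hi)&(S>s)
        T=C[M];z=np.percentile(T[:,2],80);T=T[abs(T[:,2]-z)<4]
        (a,b),r=cv2.minEnclosingCircle(T[:,:2].astype(np.float32));print(n_,a,b,r,'z',np.median(T[:,2]),T.mean(0)[:2])
E
python3 b.py
```

```text
top topz 105.80519561538745
fascia n [-0.567 -0.031  0.823] tilt 0.6033564625649457 yaw 0.05544018813388184 941
dial [479.56   91.019  74.871] r 64.2936019897461 473
ring (array([619.833, 107.832,  50.728]), 170) 126.77232991082678
platter z 126.75772102338033 [617.006 105.988 126.737]
pad 578.95166015625 -297.8271484375 31.021249771118164 z 17.897671707099107 [ 578.788 -297.196]
dish 430.3501281738281 -253.02664184570312 29.93184471130371 z 20.344903661304443 [ 430.495 -253.097]
scene topz 107.7104635077219
fascia n [-0.573 -0.033  0.819] tilt 0.6117618872830498 yaw 0.05757545372981094 349
dial [489.449  90.724  81.747] r 62.69420623779297 167
ring (array([620.986, 107.761,  50.729]), 133) 128.35111777937368
platter z 128.5354367435873 [625.539 104.854 128.521]
pad 584.4640502929688 -298.10650634765625 31.518611907958984 z 18.900035625771807 [ 584.917 -297.236]
dish 435.6719055175781 -253.9503173828125 30.831317901611328 z 21.96113701060699 [ 436.264 -253.776]
```

```bash
cat >> h.py <<'E'
def frame(n,ang,yaw=0):  # tool z=-n, tool y at dial angle ang
    n=np.array(n);n=n/np.linalg.norm(n)
    xs=np.array([np.cos(yaw),np.sin(yaw),0]);xs=xs-n*(xs@n);xs/=np.linalg.norm(xs);ys=np.cross(n,xs)
    y=np.cos(ang)*xs+np.sin(ang)*ys
    return np.c_[np.cross(y,-n),y,-n]
def rows(P1,R1,nmin=1,P0=None,R0=None):
    o=env.get_obs()
    if P0 is None:P0=np.array(o['ee_pos']);R0=R.from_euler('xyz',o['eef_rot']).as_matrix()
    r=R.from_matrix(R0.T@R1).as_rotvec();D=np.array(P1)-P0
    n=int(max(nmin,np.ceil(np.linalg.norm(r)/.18),np.ceil(np.linalg.norm(D)/55)))
    A=sum(R0@R.from_rotvec(r/n*k).as_matrix() for k in range(n));s=np.linalg.solve(A,D)
    print(n,'rows',np.round(s,1).tolist(),np.round(r/n,4).tolist(),'q',np.round(o['qpos'],2),'t',o['time_s'])
YAW=.056;N=np.array([-np.sin(.611)*np.cos(YAW),-np.sin(.611)*np.sin(YAW),np.cos(.611)])
E
python3 - <<'E'
from h import *
rows(np.array([470.6,99.5,68.5])+240*N,frame(N,0,YAW))
E
```

```text
10 rows [-46.0, -28.0, 9.8] [-0.054, -0.0353, 0.112] q [ 1.12  0.49  1.35 -0.    1.3  -0.1 ] t 1.0
```

Request:
{"api": "drive_tool", "payload": {"series": [[-1, -46, -28, 6, -0.054, -0.0353, 0.112], [-1, -46, -28, 6, -0.054, -0.0353, 0.112], [-1, -46, -28, 6, -0.054, -0.0353, 0.112], [-1, -46, -28, 6, -0.054, -0.0353, 0.112], [-1, -46, -28, 6, -0.054, -0.0353, 0.112], [-1, -46, -28, 6, -0.054, -0.0353, 0.112], [-1, -46, -28, 6, -0.054, -0.0353, 0.112], [-1, -46, -28, 6, -0.054, -0.0353, 0.112], [-1, -46, -28, 6, -0.054, -0.0353, 0.112], [-1, -46, -28, 6, -0.054, -0.0353, 0.112], [-1, 0, 0, 0, 0, 0, 0]]}}

```text
time_s: 2.38
ee_pos: [336.3, 131.7, 322.9]
eef_rot: [2.578, 0.047, 1.7]
wrist_force: [0.6, 0.1, -0.4]
gripper_width: 0.996
finger_force: 0.0
```

```bash
cat > w.py <<'E'
from h import *
import sys
np.set_printoptions(precision=2,suppress=True)
p,d,m=cap('wrist',sys.argv[1]);C=cloud(m,d)
c=np.array([470.6,99.5,68.5]);Fr=frame(N,0,YAW);xs=Fr[:,1];ys=Fr[:,0]
rel=C-c;a,b,h=rel@xs,rel@ys,rel@N
H,S,V=cv2.split(cv2.cvtColor(p,cv2.COLOR_BGR2HSV))
bl=(d>0)&(H>95)&(H<125)&(S>100)&(abs(h)<12)&(np.hypot(a,b)<95)
print('fascia h',np.median(h[bl]),bl.sum())
W=(d>0)&(S<70)&(V>140)&(abs(h-np.median(h[bl]))<4)&(np.hypot(a,b)<64)
from scipy.optimize import least_squares
q=np.c_[a[W],b[W]]
if len(q)>50:
    hull=cv2.convexHull(q.astype(np.float32))[:,0]
    # outer edge samples: max radius per angle
    c2=np.array([0,0.]);
    for _ in range(4):
        t=np.arctan2(*(q-c2).T[::-1]);r=np.hypot(*(q-c2).T);k=np.floor((t+np.pi)/.15).astype(int)
        E=np.array([q[k==i][r[k==i].argmax()] for i in np.unique(k) if (k==i).sum()>4])
        s=least_squares(lambda x:np.hypot(*(E-x[:2]).T)-x[2],[*c2,54],loss='soft_l1');c2=s.x[:2]
    print('dial circle (a,b,r)',s.x,len(E))
bar=(d>0)&(h>40)&(h<50)&(np.hypot(a,b)<60)
B=np.c_[a[bar],b[bar]].astype(np.float32);print('bar top h',np.median(h[bar]),cv2.minAreaRect(B),len(B))
L=bar&(V>130)&(S<90);print('line mean',a[L].mean(),b[L].mean(),L.sum())
red=(d>0)&((H<8)|(H>172))&(S>120)&(abs(h)<8);print('red ang',np.percentile(np.arctan2(b[red],a[red]),[2,50,98]))
o=env.get_obs();print(o['time_s'],o['qpos'])
rows(c+209*N,Fr)
E
python3 w.py w1.png
```

```text
fascia h -0.556657412933145 16574
dial circle (a,b,r) [ 2.86 -0.53 54.11] 36
bar top h 44.27591134906656 ((1.025524616241455, 0.5132942199707031), (15.274308204650879, 65.47735595703125), 2.9458465576171875) 1121
line mean 2.6178122014033067 -25.36506097124781 95
red ang [2.05 2.32 2.59]
2.425 [ 0.26  0.23  2.26 -0.87  0.14  0.95]
2 rows [-19.0, -19.1, 38.2] [-0.0227, -0.0013, 0.0445] q [ 0.26  0.23  2.26 -0.87  0.14  0.95] t 2.425
```

View pics/w1.png

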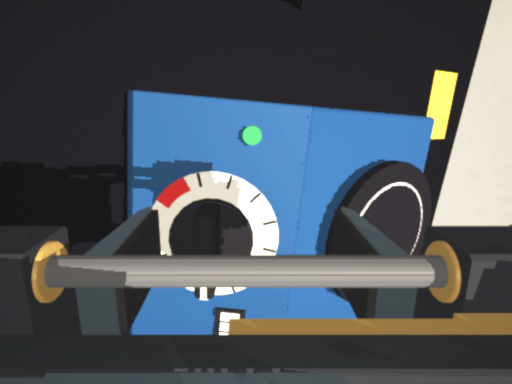

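The wrist view shows the knob bar under the gripper at (205,250), its white line at (205,293), and the red band at (172,192). Pointer is at about -1.52 rad. Joint 5 is near its lower limit here, so I'll collect a few poses and fit the arm's kinematics.

Request:
{"api": "drive_tool", "payload": {"series": [[-1, -19, -18, 10, 0, 0, 0], [-1, -19, -17, 10, 0, 0, 0.08], [-1, 0, 0, 0, 0, 0, 0]]}}

```text
time_s: 2.8
ee_pos: [327.8, 113.8, 310.4]
eef_rot: [2.592, 0.03, 1.619]
wrist_force: [-0.1, 0.2, 0.2]
gripper_width: 0.999
finger_force: 0.0
```

```bash
cat > fk.py <<'E'
from h import *
from scipy.optimize import least_squares
np.set_printoptions(precision=3,suppress=True)
D=[([1.119,.494,1.345,0,1.302,-.096],[218.294,585.641,404.715])]
import json,os
f='poses.json';L=json.load(open(f)) if os.path.exists(f) else []
o=env.get_obs();L.append([list(map(float,o['qpos'])),list(map(float,o['ee_pos'])),list(map(float,o['eef_rot']))]);json.dump(L,open(f,'w'))
ry=lambda a:R.from_rotvec([0,a,0]);rz=lambda a:R.from_rotvec([0,0,a])
def fk(q,x):
    d1,a1,L2,a3,L3,d6=x
    A=rz(q[0]);p=A.apply([a1,0,d1]);A=A*ry(q[1]);p=p+A.apply([0,0,L2]);A=A*ry(q[2]);p=p+A.apply([a3,0,L3])
    A=A*rz(q[3])*ry(q[4])*rz(q[5]);return p+A.apply([0,0,d6]),A
X0=[400,0,350,0,350,100]
def fit():
    dat=D+[(l[0],l[1]) for l in L]
    return least_squares(lambda x:np.concatenate([fk(q,x)[0]-p for q,p in dat]+[(np.array(x)-X0)*.002]),X0)
if __name__=='__main__':
    s=fit();print(s.x);
    for q,p in D+[(l[0],l[1]) for l in L]:print(np.array(q),fk(q,s.x)[0]-p)
    q=L[-1][0];A=fk(q,s.x)[1].as_matrix();B=R.from_euler('xyz',L[-1][2]).as_matrix();print(A,'\n',B)
E
python3 fk.py
```

```text
[  12.168  479.392   97.097   36.227  110.526 -371.284]
[ 1.119  0.494  1.345  0.     1.302 -0.096] [ 53.341 -25.883   0.005]
[ 0.214  0.253  2.307 -1.217  0.119  1.341] [ 0.007 -0.051 -0.003]
[[-0.851 -0.048  0.523]
 [-0.057  0.998 -0.001]
 [-0.522 -0.03  -0.852]] 
 [[-0.048  0.851  0.523]
 [ 0.998  0.057 -0.001]
 [-0.03   0.522 -0.852]]
```

```bash
sed -i "s/d1,a1,L2,a3,L3,d6=x/d1,a1,L2,a3,L3,d6,e=x/; s/apply(\[a1,0,d1\])/apply([a1,e,d1])/; s/X0=.*/X0=[400,0,350,0,350,150,60]/; s/;return p+A.apply/;A=A*rz(np.pi\/2);return p+A.apply/" fk.py; rm poses.json
python3 - <<'E'
import json
json.dump([[[.26,.23,2.26,-.87,.14,.95],[336.3,131.7,322.9],[2.578,.047,1.7]]],open('poses.json','w'))
E
python3 fk.py
```

```text
[223.591 -11.853 620.533 108.5   382.108 159.454  58.815]
[ 1.119  0.494  1.345  0.     1.302 -0.096] [ 0.418 -0.226 -0.113]
[ 0.26  0.23  2.26 -0.87  0.14  0.95] [0.294 1.103 1.016]
[ 0.214  0.253  2.307 -1.217  0.119  1.341] [-0.425 -0.621 -0.901]
[[-0.048  0.851  0.523]
 [ 0.998  0.057 -0.001]
 [-0.03   0.522 -0.852]] 
 [[-0.048  0.851  0.523]
 [ 0.998  0.057 -0.001]
 [-0.03   0.522 -0.852]]
```

```bash
cat > ik.py <<'E'
from fk import *
lo=np.array([-2.91,-.82,.22,-1.22,.12,-3.08]);hi=np.array([2.91,2.16,2.67,4.37,2.79,3.08])
x=fit().x;rng=np.random.default_rng(0)
def ik(P,Rm,q0):
    def f(q):
        p,A=fk(q,x);return np.r_[(p-P)/100,(A.inv()*R.from_matrix(Rm)).as_rotvec()]
    s=least_squares(f,np.clip(q0,lo+.01,hi-.01),bounds=(lo,hi));return s.x,np.abs(s.fun).max()
FASC=np.array([470.6,99.5,68.5])+1.5*frame(N,0,YAW)[:,1]
if __name__=='__main__':
  for ang in (.05,.05+np.pi):
   for dist in (207,240):
    S=[]
    for _ in range(40):
        q,e=ik(FASC+dist*N,frame(N,ang,YAW),np.r_[.2,.4,2.2,0,0,0]+rng.uniform(-1,1,6)*[.4,.4,.4,0,0,0]+np.r_[0,0,0,rng.uniform(-1.2,4.3),rng.uniform(.1,1),rng.uniform(-3,3)])
        if e<2e-3 and not any(np.abs(q-s).max()<.1 for s in S):S.append(q);print(round(ang,2),dist,q,round(e,4))
E
python3 ik.py
```

```text
0.05 207 [0.109 0.509 2.408 3.222 0.387 3.06 ] 0.0
0.05 240 [0.113 0.409 2.415 3.254 0.295 3.031] 0.0
3.19 207 [ 0.109  0.509  2.408  3.222  0.387 -0.081] 0.0
3.19 240 [ 0.113  0.409  2.415  3.254  0.295 -0.111] 0.0
```

```bash
cat > plan.py <<'E'
from ik import *
import sys
def emit(q0,qs,steps):
    """joint waypoints -> tool rows"""
    q=np.array(q0)
    for q1,n in zip(qs,steps):
        q1=np.array(q1);r=[];mz=1e9
        for i in range(n):
            a=q+(q1-q)*i/n;b=q+(q1-q)*(i+1)/n
            p,A=fk(a,x);p2,B=fk(b,x)
            r.append([-1]+np.round(A.inv().apply(p2-p),0).astype(int).tolist()+np.round((A.inv()*B).as_rotvec(),3).tolist())
            t=p2+B.apply([0,0,191]);mz=min(mz,t[2])
        print(n,'minTipZ',round(mz),'end tcp',p2,'tip',t);print(str(r).replace(' ',''))
        q=q1
if __name__=='__main__':
    o=env.get_obs()['qpos']
    e,_=ik(FASC+262*N,frame(N,.05+np.pi,YAW),[.113,.409,2.415,3.254,.295,-.1]);print('end',e)
    A=np.array([.2,.2,2.1,0,.45,-.1])
    M=A*.5+e*.5;M[4]=.45;M[5]=-.1;M[3]=1.6;M[1]-=.05
    emit(o,[A,M,e],[8,10,10])
E
python3 plan.py
```

```text
end [ 0.116  0.34   2.415  3.296  0.226 -0.151]
8 minTipZ 153 end tcp [366.068 134.069 349.163] tip [437.512 148.551 172.621]
[[-1,-4,10,0,0.001,-0.03,-0.024],[-1,-3,8,0,0.012,-0.021,-0.024],[-1,-1,7,-1,0.02,-0.01,-0.025],[-1,0,6,-2,0.025,0.004,-0.026],[-1,2,6,-2,0.027,0.018,-0.029],[-1,4,6,-3,0.024,0.033,-0.031],[-1,6,7,-4,0.018,0.048,-0.035],[-1,8,8,-4,0.008,0.06,-0.039]]
10 minTipZ 166 end tcp [339.38  181.919 349.374] tip [432.909 280.907 215.453]
[[-1,10,-7,2,0.011,0.068,0.149],[-1,9,-6,1,0.01,0.066,0.15],[-1,7,-6,1,0.009,0.063,0.151],[-1,6,-5,1,0.007,0.061,0.152],[-1,5,-4,1,0.006,0.059,0.153],[-1,4,-4,0,0.003,0.058,0.154],[-1,4,-2,0,0.001,0.056,0.154],[-1,3,-1,0,-0.002,0.055,0.155],[-1,3,0,-1,-0.004,0.055,0.155],[-1,3,1,-1,-0.007,0.054,0.155]]
10 minTipZ 128 end tcp [321.756  91.156 283.958] tip [431.159  97.289 127.515]
[[-1,1,7,2,-0.033,0.046,0.163],[-1,1,9,1,-0.037,0.042,0.164],[-1,1,10,1,-0.041,0.04,0.164],[-1,1,11,1,-0.045,0.038,0.164],[-1,1,12,0,-0.049,0.037,0.164],[-1,2,13,0,-0.051,0.036,0.164],[-1,3,14,0,-0.054,0.036,0.163],[-1,3,14,0,-0.055,0.036,0.163],[-1,4,14,0,-0.056,0.036,0.163],[-1,5,14,0,-0.056,0.036,0.163]]
```

Request:
{"api": "drive_tool", "payload": {"series": [[-1, -4, 10, 0, 0.001, -0.03, -0.024], [-1, -3, 8, 0, 0.012, -0.021, -0.024], [-1, -1, 7, -1, 0.02, -0.01, -0.025], [-1, 0, 6, -2, 0.025, 0.004, -0.026], [-1, 2, 6, -2, 0.027, 0.018, -0.029], [-1, 4, 6, -3, 0.024, 0.033, -0.031], [-1, 6, 7, -4, 0.018, 0.048, -0.035], [-1, 8, 8, -4, 0.008, 0.06, -0.039], [-1, 0, 0, 0, 0, 0, 0]]}}

```text
time_s: 3.92
ee_pos: [368.3, 134.5, 351.2]
eef_rot: [2.748, 0.038, 1.865]
wrist_force: [0.1, 0.0, -0.9]
gripper_width: 0.997
finger_force: 0.0
```

```bash
python3 fk.py | head -9; python3 - <<'E'
from plan import *
o=env.get_obs()['qpos']
e,_=ik(FASC+262*N,frame(N,.05+np.pi,YAW),[.113,.409,2.415,3.254,.295,-.1]);print('end',e,'now',o)
M=o*.5+e*.5;M[4]=.45;M[3]=1.6;M[1]-=.05
emit(o,[M,e],[10,10])
E
```

```text
[252.66    2.359 594.405 116.615 382.475 157.566  58.981]
[ 1.119  0.494  1.345  0.     1.302 -0.096] [ 0.28  -0.13  -0.082]
[ 0.26  0.23  2.26 -0.87  0.14  0.95] [1.193 1.722 1.021]
[ 0.214  0.253  2.307 -1.217  0.119  1.341] [-0.377 -0.225 -0.282]
[ 0.214  0.253  2.307 -1.217  0.119  1.341] [-0.377 -0.225 -0.282]
[ 0.214  0.253  2.307 -1.217  0.119  1.341] [-0.377 -0.225 -0.282]
[ 0.197  0.192  2.099  0.006  0.456 -0.11 ] [-0.223 -0.687 -0.092]
[[-0.29   0.879  0.377]
 [ 0.956  0.282  0.078]
end [ 0.114  0.349  2.411  3.289  0.23  -0.145] now [ 0.197  0.192  2.099  0.006  0.456 -0.11 ]
10 minTipZ 168 end tcp [342.329 183.525 350.057] tip [436.447 282.336 216.42 ]
[[-1,10,-7,2,0.01,0.069,0.146],[-1,9,-6,2,0.009,0.066,0.147],[-1,8,-6,1,0.008,0.064,0.148],[-1,6,-5,1,0.006,0.061,0.15],[-1,5,-4,1,0.004,0.059,0.151],[-1,4,-3,1,0.002,0.057,0.151],[-1,4,-2,0,-0.0,0.056,0.152],[-1,3,-1,0,-0.003,0.055,0.152],[-1,3,0,-1,-0.006,0.054,0.153],[-1,2,1,-1,-0.009,0.053,0.153]]
10 minTipZ 128 end tcp [321.756  91.156 283.958] tip [431.159  97.289 127.515]
[[-1,0,7,2,-0.034,0.044,0.166],[-1,0,9,1,-0.038,0.041,0.166],[-1,0,10,1,-0.042,0.038,0.167],[-1,0,11,1,-0.046,0.037,0.167],[-1,1,13,0,-0.049,0.036,0.167],[-1,1,14,0,-0.052,0.035,0.166],[-1,2,14,0,-0.054,0.035,0.166],[-1,3,15,0,-0.055,0.035,0.166],[-1,4,15,0,-0.056,0.036,0.165],[-1,5,15,0,-0.056,0.037,0.165]]
```

Request:
{"api": "drive_tool", "payload": {"series": [[-1, 10, -7, 2, 0.01, 0.069, 0.146], [-1, 9, -6, 2, 0.009, 0.066, 0.147], [-1, 8, -6, 1, 0.008, 0.064, 0.148], [-1, 6, -5, 1, 0.006, 0.061, 0.15], [-1, 5, -4, 1, 0.004, 0.059, 0.151], [-1, 4, -3, 1, 0.002, 0.057, 0.151], [-1, 4, -2, 0, 0, 0.056, 0.152], [-1, 3, -1, 0, -0.003, 0.055, 0.152], [-1, 3, 0, -1, -0.006, 0.054, 0.153], [-1, 2, 1, -1, -0.009, 0.053, 0.153]]}}

```text
time_s: 5.18
ee_pos: [342.6, 182.3, 349.0]
eef_rot: [-2.763, -0.716, 0.261]
wrist_force: [-0.4, 0.1, -0.5]
gripper_width: 1.0
finger_force: 0.0
```

```bash
python3 - <<'E'
from plan import *
o=env.get_obs()['qpos']
e,_=ik(FASC+262*N,frame(N,.05+np.pi,YAW),[.113,.409,2.415,3.254,.295,-.1]);print('end',e,'now',o)
emit(o,[e],[10])
E
```

```text
end [ 0.114  0.349  2.411  3.287  0.231 -0.144] now [ 0.147  0.223  2.26   1.61   0.452 -0.14 ]
10 minTipZ 128 end tcp [321.756  91.156 283.958] tip [431.159  97.289 127.515]
[[-1,1,7,2,-0.034,0.044,0.165],[-1,0,9,1,-0.038,0.041,0.166],[-1,0,10,1,-0.042,0.038,0.166],[-1,0,11,1,-0.045,0.036,0.166],[-1,1,12,0,-0.049,0.035,0.166],[-1,1,13,0,-0.051,0.035,0.166],[-1,2,14,0,-0.053,0.035,0.165],[-1,3,15,0,-0.055,0.035,0.165],[-1,4,15,0,-0.055,0.035,0.165],[-1,5,15,0,-0.055,0.036,0.165]]
```

Request:
{"api": "drive_tool", "payload": {"series": [[-1, 1, 7, 2, -0.034, 0.044, 0.165], [-1, 0, 9, 1, -0.038, 0.041, 0.166], [-1, 0, 10, 1, -0.042, 0.038, 0.166], [-1, 0, 11, 1, -0.045, 0.036, 0.166], [-1, 1, 12, 0, -0.049, 0.035, 0.166], [-1, 1, 13, 0, -0.051, 0.035, 0.166], [-1, 2, 14, 0, -0.053, 0.035, 0.165], [-1, 3, 15, 0, -0.055, 0.035, 0.165], [-1, 4, 15, 0, -0.055, 0.035, 0.165], [-1, 5, 15, 0, -0.055, 0.036, 0.165], [-1, 0, 0, 0, 0, 0, 0.18], [-1, 0, 0, 0, 0, 0, 0.18], [-1, 0, 0, 0, 0, 0, 0.18], [-1, 0, 0, 0, 0, 0, 0.18], [-1, 0, 0, 0, 0, 0, 0.18], [-1, 0, 0, 0, 0, 0, 0.18], [-1, 0, 0, 0, 0, 0, 0.18], [-1, 0, 0, 0, 0, 0, 0.18], [-1, 0, 0, 0, 0, 0, 0.18], [-1, 0, 0, 0, 0, 0, 0.18]]}}

```text
time_s: 7.68
ee_pos: [320.8, 93.0, 283.3]
eef_rot: [3.014, 0.6, 2.977]
wrist_force: [1.0, -0.6, 0.5]
gripper_width: 1.001
finger_force: 0.0
```

```bash
python3 w.py w2.png; python3 - <<'E'
from ik import *
o=env.get_obs();print(o['qpos'])
rows(FASC+207*N,frame(N,.10,YAW))
rows(FASC+250*N,frame(N,.10,YAW))
E
```

```text
fascia h -0.5006673109839768 20293
dial circle (a,b,r) [ 0.35 -0.68 54.16] 42
bar top h 44.40393398762741 ((0.34343576431274414, -1.258880615234375), (15.527852058410645, 64.88480377197266), 2.7879436016082764) 2473
line mean 1.5477169570289953 -15.708260287642894 510
red ang [2.08 2.35 2.6 ]
7.725 [0.12 0.35 2.41 3.29 0.24 1.67]
8 rows [-0.1, -0.2, 6.6] [0.0002, -0.0001, 0.1724] q [0.12 0.35 2.41 3.29 0.24 1.67] t 7.725
[0.12  0.353 2.415 3.29  0.239 1.671]
8 rows [-0.3, -0.1, 6.9] [0.0002, -0.0001, 0.1599] q [0.12 0.35 2.41 3.29 0.24 1.67] t 7.725
8 rows [-0.3, -0.1, 1.5] [0.0002, -0.0001, 0.1599] q [0.12 0.35 2.41 3.29 0.24 1.67] t 7.725
```

Request:
{"api": "drive_tool", "payload": {"series": [[-1, 0, 0, 0, 0, 0, 0.16], [-1, 0, 0, 0, 0, 0, 0.16], [-1, 0, 0, 0, 0, 0, 0.16], [-1, 0, 0, 0, 0, 0, 0.16], [-1, 0, 0, 0, 0, 0, 0.16], [-1, 0, 0, 0, 0, 0, 0.16], [-1, 0, 0, 0, 0, 0, 0.16], [-1, -1, -1, 0, 0, 0, 0.15], [-1, 0, 0, 15, 0, 0, 0]]}}

```text
time_s: 8.85
ee_pos: [328.8, 92.1, 271.0]
eef_rot: [2.532, 0.071, 1.731]
wrist_force: [0.3, -0.2, 0.8]
gripper_width: 0.996
finger_force: 0.0
```

```bash
python3 - <<'E'
from ik import *
Fr=frame(N,0,YAW);o=env.get_obs();print(o['qpos'])
rows(FASC-1*Fr[:,1]-.8*Fr[:,0]+207*N,frame(N,.10,YAW))
E
```

```text
[0.113 0.404 2.417 3.249 0.293 2.96 ]
1 rows [-1.5, 0.4, 40.3] [0.0024, -0.0014, 0.0258] q [0.11 0.4  2.42 3.25 0.29 2.96] t 8.85
```

Request:
{"api": "drive_tool", "payload": {"series": [[-1, -0.5, 0, 13, 0, 0, 0], [-1, -0.5, 0, 13, 0, 0, 0], [-1, -0.5, 0.5, 14, 0, 0, 0], [0.7, 0, 0, 0, 0, 0, 0], [1, 0, 0, 0, 0, 0, 0], [1, 0, 0, 0, 0, 0, 0], [1, 0, 0, 0, 0, 0, 0], [1, 0, 0, 0, 0, 0, 0], [1, 0, 0, 0, 0, 0, 0]], "newtons": 20}}

```text
time_s: 9.98
ee_pos: [352.8, 91.7, 238.5]
eef_rot: [2.532, 0.071, 1.729]
wrist_force: [0.5, 0.4, -0.8]
gripper_width: 0.376
finger_force: 0.0
```

Request:
{"api": "drive_tool", "payload": {"series": [[1, 0, 0, 0, 0, 0, 0], [1, 0, 0, 0, 0, 0, 0], [1, 0, 0, 0, 0, 0, 0], [1, 0, 0, 0, 0, 0, 0], [1, 0, 0, 0, 0, 0, 0]]}}

```text
time_s: 10.6
ee_pos: [352.4, 91.7, 238.3]
eef_rot: [2.534, 0.07, 1.729]
wrist_force: [-4.8, -2.5, -3.7]
gripper_width: 0.163
finger_force: 20.0
```

Request:
{"api": "drive_tool", "payload": {"series": [[1, 0, 0, 0, 0, 0, -0.15], [1, 0, 0, 0, 0, 0, -0.17], [1, 0, 0, 0, 0, 0, -0.17], [1, 0, 0, 0, 0, 0, -0.17], [1, 0, 0, 0, 0, 0, -0.17], [1, 0, 0, 0, 0, 0, -0.17], [1, 0, 0, 0, 0, 0, -0.17], [1, 0, 0, 0, 0, 0, -0.17], [1, 0, 0, 0, 0, 0, -0.17], [1, 0, 0, 0, 0, 0, -0.17], [1, 0, 0, 0, 0, 0, -0.17], [1, 0, 0, 0, 0, 0, -0.17], [1, 0, 0, 0, 0, 0, -0.17], [1, 0, 0, 0, 0, 0, -0.17], [1, 0, 0, 0, 0, 0, -0.17], [1, 0, 0, 0, 0, 0, -0.17], [1, 0, 0, 0, 0, 0, -0.17], [1, 0, 0, 0, 0, 0, -0.17], [1, 0, 0, 0, 0, 0, -0.15], [1, 0, 0, 0, 0, 0, 0]]}}

```text
time_s: 13.1
ee_pos: [352.2, 92.5, 238.2]
eef_rot: [-2.537, -0.1, -1.367]
wrist_force: [-6.3, 23.9, -5.5]
gripper_width: 0.165
finger_force: 20.0
```

```bash
cat > t.py <<'E'
from ik import *
o=env.get_obs();Fr=frame(N,0,YAW);A=R.from_euler('xyz',o['eef_rot']).as_matrix();y=A[:,1]
print('tool y dial ang',np.arctan2(y@Fr[:,0],y@Fr[:,1]),'torque about N',np.array(o['wrist_torque'])@N,np.array(o['wrist_torque']),'F',np.array(o['wrist_force']),o['qpos'],o['gripper_width'],o['finger_force'])
E
python3 t.py
```

```text
tool y dial ang -2.963038541564585 torque about N 0.047112584782300626 [3.5   2.018 2.584] F [-6.29  23.942 -5.488] [ 0.104  0.531  2.4    3.205  0.401 -0.198] 0.1652555084344484 19.997585713863373
```

Request:
{"api": "drive_tool", "payload": {"series": [[1, -1, 0, 0, 0, 0, -0.07], [1, 0, 0, 0, 0, 0, -0.07], [1, 0, 0, 0, 0, 0, -0.07], [1, 0, 0, 0, 0, 0, -0.07], [1, 0, 0, 0, 0, 0, 0]]}}

```text
time_s: 13.72
ee_pos: [352.1, 93.0, 238.1]
eef_rot: [-2.579, -0.254, -1.133]
wrist_force: [-6.1, 9.2, -4.1]
gripper_width: 0.161
finger_force: 20.0
```

```bash
python3 t.py
```

```text
tool y dial ang -2.686624577026121 torque about N 0.08593621962185616 [1.096 1.751 0.94 ] F [-6.137  9.19  -4.081] [ 0.106  0.531  2.4    3.211  0.401 -0.478] 0.1609003229959073 19.99898135662079
```

Request:
{"api": "drive_tool", "payload": {"series": [[1, 0, 0, 0, 0, 0, -0.06], [1, 0, 0, 0, 0, 0, -0.06], [1, 0, 0, 0, 0, 0, -0.06], [1, 0, 0, 0, 0, 0, -0.06], [1, 0, 0, 0, 0, 0, -0.03], [1, 0, 0, 0, 0, 0, 0]]}}

```text
time_s: 14.48
ee_pos: [352.1, 93.0, 238.2]
eef_rot: [-2.657, -0.389, -0.887]
wrist_force: [-6.0, 8.0, -4.4]
gripper_width: 0.162
finger_force: 20.0
```

```bash
python3 t.py
```

```text
tool y dial ang -2.41736906496906 torque about N 0.09802274344351214 [1.011 1.828 0.898] F [-5.95   7.999 -4.397] [ 0.106  0.531  2.4    3.211  0.401 -0.748] 0.1624106387177276 19.999429285526276
```

Request:
{"api": "drive_tool", "payload": {"series": [[1, 0, 0, 0, 0, 0, -0.03], [1, 0, 0, 0, 0, 0, -0.03], [1, 0, 0, 0, 0, 0, -0.02], [1, 0, 0, 0, 0, 0, 0]]}}

```text
time_s: 14.98
ee_pos: [352.1, 92.9, 238.2]
eef_rot: [-2.688, -0.425, -0.811]
wrist_force: [-4.9, 9.6, -4.7]
gripper_width: 0.165
finger_force: 20.2
```

```bash
python3 t.py
```

```text
tool y dial ang -2.3385026947995367 torque about N -0.6735216129826134 [1.572 1.77  0.346] F [-4.936  9.645 -4.714] [ 0.106  0.531  2.4    3.212  0.401 -0.827] 0.16525749786901706 20.18449991941452
```

Request:
{"api": "drive_tool", "payload": {"series": [[1, 0, 0, 0, 0, 0, -0.02], [1, 0, 0, 0, 0, 0, 0], [-1, 0, 0, 0, 0, 0, 0], [-1, 0, 0, 0, 0, 0, 0], [-1, 0, 0, 0, 0, 0, 0], [-1, 0, 0, 0, 0, 0, 0], [-1, 0, 0, 0, 0, 0, 0], [-1, 0, 0, 0, 0, 0, 0], [-1, 0, 0, 0, 0, 0, 0], [-1, 0, 0, 0, 0, 0, 0], [-1, 0, 0, 0, 0, 0, 0], [-1, 0, 0, -15, 0, 0, 0], [-1, 0, 0, -20, 0, 0, 0], [-1, 0, 0, -20, 0, 0, 0], [-1, 0, 0, 0, 0, 0, 0]]}}

```text
time_s: 16.85
ee_pos: [320.5, 90.9, 284.1]
eef_rot: [-2.693, -0.436, -0.793]
wrist_force: [-0.1, 0.4, 1.2]
gripper_width: 0.999
finger_force: 0.0
```

```bash
python3 w.py w3.png; python3 t.py
```

```text
fascia h -1.2451066513117353 20894
dial circle (a,b,r) [ 1.4  -0.73 54.27] 39
bar top h 43.70477501962508 ((4.631948471069336, -3.8699684143066406), (15.014046669006348, 55.25893020629883), 44.628787994384766) 2077
line mean -5.829032112801402 6.420683566448381 182
red ang [2.06 2.09 2.11]
16.9 [ 0.11  0.35  2.42  3.27  0.24 -0.9 ]
13 rows [-0.1, -0.0, 4.1] [0.0001, -0.0004, -0.1784] q [ 0.11  0.35  2.42  3.27  0.24 -0.9 ] t 16.9
tool y dial ang -2.31945396616402 torque about N -0.046081841040670465 [-0.005  0.5   -0.04 ] F [ 1.09  -0.648  0.105] [ 0.112  0.352  2.417  3.272  0.243 -0.903] 0.9989802304442261 0.0
```

View pics/w3.png

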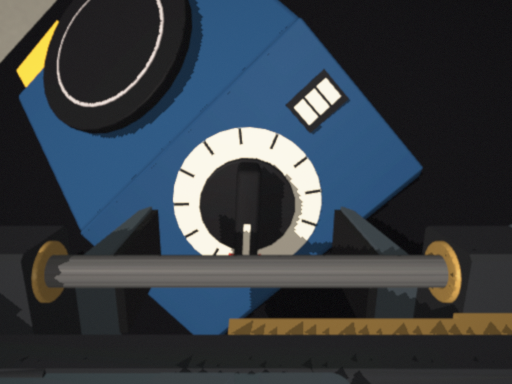

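The bar is at 134.6° (2.35 rad), hard against the stop in the red band, with the pointer line at pixel (246,240). Now I unflip the wrist and go above the orange pad.

```bash
cat > down.py <<'E'
from plan import *
def down(P,q6,seed=None):
    """tool-down IK, tool-y angle set so that q6 given"""
    az=np.arctan2(P[1],P[0])
    for _ in range(6):
        q,e=ik(P,frame([0,0,1],az),seed if seed is not None else [az,.5,1.4,0,1.2,q6]); az-= (q6-q[5])
    return q,e
E
python3 - <<'E'
from down import *
o=env.get_obs()['qpos']
B,e=down([582,-298,330],-.1);print(B,e)
M=o*.6+B*.4;M[1]=.2;M[2]=2.2;M[3]=1.6;M[4]=.45;M[0]=-.15
A=o*.2+B*.8;A[1]=.3;A[2]=1.9;A[3]=0;A[4]=.55;A[0]=-.5
emit(o,[M,A,B],[11,11,6])
E
```

```text
[-0.564  0.607  1.353  0.     1.182 -0.1  ] 5.986353863701189e-10
11 minTipZ 143 end tcp [406.02   70.029 372.27 ] tip [535.064 134.512 247.087]
[[-1,13,-10,1,0.053,0.025,-0.098],[-1,14,-9,1,0.05,0.024,-0.1],[-1,13,-7,0,0.047,0.023,-0.101],[-1,13,-5,0,0.044,0.02,-0.103],[-1,12,-3,0,0.041,0.017,-0.104],[-1,12,-2,-1,0.037,0.013,-0.105],[-1,10,0,-1,0.033,0.008,-0.106],[-1,9,2,-2,0.03,0.003,-0.107],[-1,7,3,-2,0.026,-0.003,-0.108],[-1,5,5,-3,0.023,-0.01,-0.108],[-1,3,6,-4,0.02,-0.017,-0.107]]
11 minTipZ 176 end tcp [ 449.126 -177.573  355.461] tip [ 513.1   -212.522  178.919]
[[-1,-3,15,3,0.009,-0.039,-0.088],[-1,-6,16,2,0.008,-0.045,-0.087],[-1,-9,16,1,0.007,-0.05,-0.085],[-1,-12,16,0,0.007,-0.055,-0.083],[-1,-15,16,0,0.007,-0.061,-0.08],[-1,-17,16,-1,0.007,-0.066,-0.078],[-1,-20,15,-1,0.007,-0.07,-0.076],[-1,-23,14,-1,0.008,-0.075,-0.073],[-1,-25,12,-1,0.01,-0.079,-0.071],[-1,-27,11,0,0.011,-0.083,-0.069],[-1,-29,9,1,0.013,-0.086,-0.066]]
6 minTipZ 139 end tcp [ 582. -298.  330.] tip [ 582. -298.  139.]
[[-1,-13,26,16,0.064,0.012,0.037],[-1,-12,26,14,0.064,0.011,0.037],[-1,-12,26,12,0.065,0.01,0.037],[-1,-11,26,10,0.065,0.009,0.037],[-1,-11,25,8,0.065,0.008,0.037],[-1,-10,25,7,0.065,0.007,0.037]]
```

Request:
{"api": "drive_tool", "payload": {"series": [[-1, 13, -10, 1, 0.053, 0.025, -0.098], [-1, 14, -9, 1, 0.05, 0.024, -0.1], [-1, 13, -7, 0, 0.047, 0.023, -0.101], [-1, 13, -5, 0, 0.044, 0.02, -0.103], [-1, 12, -3, 0, 0.041, 0.017, -0.104], [-1, 12, -2, -1, 0.037, 0.013, -0.105], [-1, 10, 0, -1, 0.033, 0.008, -0.106], [-1, 9, 2, -2, 0.03, 0.003, -0.107], [-1, 7, 3, -2, 0.026, -0.003, -0.108], [-1, 5, 5, -3, 0.023, -0.01, -0.108], [-1, 3, 6, -4, 0.02, -0.017, -0.107]]}}

```text
time_s: 18.27
ee_pos: [406.3, 69.9, 370.0]
eef_rot: [3.011, -0.845, 0.642]
wrist_force: [-0.3, 0.8, -0.6]
gripper_width: 0.998
finger_force: 0.0
```

Request:
{"api": "drive_tool", "payload": {"series": [[-1, -3, 15, 3, 0.009, -0.039, -0.088], [-1, -6, 16, 2, 0.008, -0.045, -0.087], [-1, -9, 16, 1, 0.007, -0.05, -0.085], [-1, -12, 16, 0, 0.007, -0.055, -0.083], [-1, -15, 16, 0, 0.007, -0.061, -0.08], [-1, -17, 16, -1, 0.007, -0.066, -0.078], [-1, -20, 15, -1, 0.007, -0.07, -0.076], [-1, -23, 14, -1, 0.008, -0.075, -0.073], [-1, -25, 12, -1, 0.01, -0.079, -0.071], [-1, -27, 11, 0, 0.011, -0.083, -0.069], [-1, -29, 9, 1, 0.013, -0.086, -0.066]]}}

```text
time_s: 19.65
ee_pos: [448.9, -178.3, 352.5]
eef_rot: [2.769, 0.102, 1.313]
wrist_force: [0.1, 0.5, -0.7]
gripper_width: 1.0
finger_force: 0.0
```

```bash
python3 - <<'E'
from down import *
o=env.get_obs()['qpos'];print(o)
B,e=down([582,-298,330],-.1)
emit(o,[B],[6])
p,_=fk(B,x); rows([582,-298,330],fk(B,x)[1].as_matrix(),6)
E
```

```text
[-0.5    0.306  1.902 -0.009  0.549 -0.255]
6 minTipZ 139 end tcp [ 582. -298.  330.] tip [ 582. -298.  139.]
[[-1,-13,26,15,0.063,0.012,0.037],[-1,-12,26,13,0.063,0.012,0.037],[-1,-12,26,11,0.063,0.011,0.037],[-1,-11,26,9,0.064,0.01,0.037],[-1,-10,25,8,0.064,0.009,0.037],[-1,-10,25,6,0.064,0.008,0.037]]
6 rows [-11.3, 26.2, 10.3] [0.0636, 0.0104, 0.0372] q [-0.5   0.31  1.9  -0.01  0.55 -0.26] t 19.65
```

Request:
{"api": "drive_tool", "payload": {"series": [[-1, -13, 26, 15, 0.063, 0.012, 0.037], [-1, -12, 26, 13, 0.063, 0.012, 0.037], [-1, -12, 26, 11, 0.063, 0.011, 0.037], [-1, -11, 26, 9, 0.064, 0.01, 0.037], [-1, -10, 25, 8, 0.064, 0.009, 0.037], [-1, -10, 25, 6, 0.064, 0.008, 0.037], [-1, 0, 0, 0, 0, 0, 0]]}}

```text
time_s: 20.52
ee_pos: [582.4, -298.0, 329.4]
eef_rot: [-3.141, -0.003, 1.107]
wrist_force: [0.4, 0.4, -1.2]
gripper_width: 0.999
finger_force: 0.0
```

```bash
cat > disc.py <<'E'
from down import *
def disc(kind,f=None,cam='wrist'):
    p,d,m=cap(cam,f);C=cloud(m,d);H,S,V=cv2.split(cv2.cvtColor(p,cv2.COLOR_BGR2HSV))
    M=(d>0)&(((H>=8)&(H<=20)&(S>170)&(V>120)) if kind=='pad' else ((S<80)&(V>150)))
    M=cv2.morphologyEx(M.astype(np.uint8),cv2.MORPH_OPEN,np.ones((3,3)))
    k,lab,st,ce=cv2.connectedComponentsWithStats(M)
    for i in np.argsort(-st[1:,4])[:3]+1:
        if st[i,4]<150:continue
        T=C[lab==i];z=np.percentile(T[:,2],70);T=T[abs(T[:,2]-z)<4]
        (a,b),r=cv2.minEnclosingCircle(T[:,:2].astype(np.float32));print(kind,'px',ce[i],st[i,4],'circ',a,b,r,'mean',T.mean(0))
if __name__=='__main__':
    import sys
    disc(sys.argv[1],sys.argv[2])
    o=env.get_obs();print(o['ee_pos'],o['eef_rot'],o['qpos'])
E
python3 disc.py pad w4.png
```

```text
pad px [244.428 182.394] 3972 circ 581.5673217773438 -296.0281982421875 31.003711700439453 mean [ 582.028 -295.214   18.514]
[ 581.652 -297.128  329.816] [ 3.141 -0.003  1.108] [-0.564  0.606  1.356  0.003  1.179 -0.103]
```

View pics/w4.png

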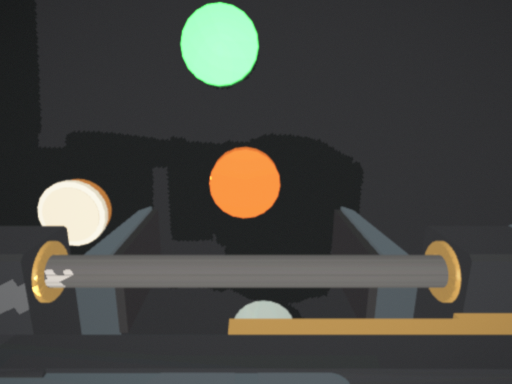

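The wrist view shows the orange pad at (244,182), centred between the fingers. The green one is at (220,45) and the white dish at (75,212). Going down to grip.

Request:
{"api": "drive_tool", "payload": {"series": [[-1, 1, -1, 40, 0, 0, 0], [-1, 0, 0, 40, 0, 0, 0], [-1, 0, 0, 34, 0, 0, 0], [-1, 0, 0, 15, 0, 0, 0], [-1, 0, 0, 5, 0, 0, 0], [0.3, 0, 0, 0, 0, 0, 0], [1, 0, 0, 0, 0, 0, 0], [1, 0, 0, 0, 0, 0, 0], [1, 0, 0, 0, 0, 0, 0], [1, 0, 0, 0, 0, 0, 0], [1, 0, 0, 0, 0, 0, 0], [1, 0, 0, 0, 0, 0, 0]], "newtons": 15}}

```text
time_s: 22.08
ee_pos: [582.0, -295.3, 198.6]
eef_rot: [3.136, -0.003, 1.108]
wrist_force: [-0.6, 0.1, 6.7]
gripper_width: 0.674
finger_force: 15.0
```

Request:
{"api": "drive_tool", "payload": {"series": [[1, 0, 0, -20, 0, 0, 0], [1, 0, 0, -40, 0, 0, 0], [1, 0, 0, -50, 0, 0, 0], [1, 0, 0, -50, 0, 0, 0], [1, 0, 0, -15, 0, 0, 0], [1, 0, 0, 0, 0, 0, 0]]}}

```text
time_s: 22.82
ee_pos: [580.9, -295.4, 374.4]
eef_rot: [3.135, -0.003, 1.108]
wrist_force: [0.8, -0.2, -0.6]
gripper_width: 0.671
finger_force: 15.0
```

```bash
python3 - <<'E'
from down import *
o=env.get_obs();print(o['ee_pos'],o['eef_rot'],o['wrist_force'],o['gripper_width'])
B,e=down([620.4,107.8,374],-.1);print(B,e)
rows([620.4,107.8,374],fk(B,x)[1].as_matrix(),12)
disc('pad','w5.png')
E
```

```text
[ 580.872 -295.361  374.421] [ 3.135 -0.003  1.108] [ 0.793 -0.164 -0.65 ] 0.6710203538427766
[ 0.077  0.529  1.371  0.     1.242 -0.1  ] 9.966107184020911e-13
12 rows [34.2, -2.5, 0.1] [0.0006, -0.0001, -0.0533] q [-0.56  0.56  1.31  0.    1.26 -0.1 ] t 22.825Traceback (most recent call last):
  File "<stdin>", line 5, in <module>
NameError: name 'disc' is not defined
```

Request:
{"api": "drive_tool", "payload": {"series": [[1, 20, -1.5, 0, 0, 0, -0.03], [1, 34, -2.5, 0, 0.0006, 0, -0.053], [1, 34, -2.5, 0, 0.0006, 0, -0.053], [1, 34, -2.5, 0, 0.0006, 0, -0.053], [1, 34, -2.5, 0, 0.0006, 0, -0.053], [1, 34, -2.5, 0, 0.0006, 0, -0.053], [1, 34, -2.5, 0, 0.0006, 0, -0.053], [1, 34, -2.5, 0, 0.0006, 0, -0.053], [1, 34, -2.5, 0, 0.0006, 0, -0.053], [1, 34, -2.5, 0, 0.0006, 0, -0.053], [1, 34, -2.5, 0, 0.0006, 0, -0.053], [1, 34, -2.5, 0, 0.0006, 0, -0.053], [1, 14, -1, 0, 0, 0, -0.023], [1, 0, 0, 0, 0, 0, 0]]}}

```text
time_s: 24.58
ee_pos: [619.8, 105.9, 373.0]
eef_rot: [-3.139, -0.002, 1.746]
wrist_force: [-0.4, -1.3, -1.1]
gripper_width: 0.675
finger_force: 15.0
```

```bash
python3 - <<'E'
from disc import *
disc('pad','w5.png')
p,d,m=cap('top','top1.png');C=cloud(m,d);print(m.keys())
o=env.get_obs();print(o['ee_pos'],o['eef_rot'])
rows([620.4,107.8,330],R.from_euler('xyz',[np.pi,0,o['eef_rot'][2]]).as_matrix())
# ring in wrist view
p,d,m=cap('wrist');C=cloud(m,d);H,S,V=cv2.split(cv2.cvtColor(p,cv2.COLOR_BGR2HSV))
M=(abs(C[...,2]-127)<5)&(V>110)&(S<70)&(np.hypot(C[...,0]-620,C[...,1]-108)<62);q=C[M][:,:2]
s=least_squares(lambda x:np.hypot(*(q-x[:2]).T)-x[2],[620,108,51],loss='soft_l1');print('ring',s.x,len(q))
M=(abs(C[...,2]-127)<4)&(V<90)&(np.hypot(C[...,0]-620,C[...,1]-108)<80);print('platter z',np.median(C[M][:,2]))
E
```

```text
pad px [245.698 223.525] 7034 circ 620.3533325195312 104.2016372680664 30.829648971557617 mean [618.37  114.791 192.64 ]
pad px [245.556 293.38 ] 774 circ 624.34228515625 79.95233154296875 19.123109817504883 mean [624.737  78.106 192.746]
dict_keys(['intrinsics', 'extrinsics'])
[620.296 104.446 373.411] [-3.14  -0.002  1.743]
1 rows [3.2, 0.7, 43.4] [-0.0016, -0.002, 0.0] q [ 0.07  0.53  1.37  0.    1.24 -0.1 ] t 24.675
ring [620.489 111.534  49.447] 3281
platter z 128.29736880034562
```

View pics/w5.png

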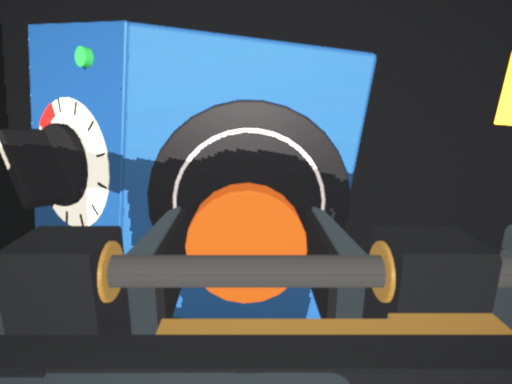

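The pad is held level at (246,235), and the platter ring is visible behind it.

Request:
{"api": "drive_tool", "payload": {"series": [[1, 4, 0.5, 10, 0, 0, 0], [1, 0, 0, 18, 0, 0, 0], [1, 0, 0, 12, 0, 0, 0], [1, 0, 0, 4, 0, 0, 0], [1, 0, 0, 1, 0, 0, 0], [1, 0, 0, 0, 0, 0, 0]]}}

```text
time_s: 25.48
ee_pos: [620.1, 109.1, 329.2]
eef_rot: [-3.141, -0.002, 1.744]
wrist_force: [-0.0, -0.4, 0.0]
gripper_width: 0.672
finger_force: 15.0
```

Request:
{"api": "drive_tool", "payload": {"series": [[1, 0, 0, 1, 0, 0, 0], [1, 0, 0, 1, 0, 0, 0], [1, 0, 0, 0, 0, 0, 0]]}}

```text
time_s: 25.85
ee_pos: [619.9, 109.1, 326.9]
eef_rot: [-3.141, -0.002, 1.744]
wrist_force: [-0.4, -0.5, 0.1]
gripper_width: 0.674
finger_force: 15.0
```

Request:
{"api": "drive_tool", "payload": {"series": [[1, 0, 0, 0.7, 0, 0, 0], [1, 0, 0, 0.7, 0, 0, 0], [1, 0, 0, 0, 0, 0, 0]]}}

```text
time_s: 26.22
ee_pos: [620.0, 109.1, 325.7]
eef_rot: [-3.141, -0.002, 1.744]
wrist_force: [-2.5, -0.6, 4.6]
gripper_width: 0.677
finger_force: 15.0
```

Request:
{"api": "drive_tool", "payload": {"series": [[-1, 0, 0, 0, 0, 0, 0], [-1, 0, 0, 0, 0, 0, 0], [-1, 0, 0, 0, 0, 0, 0], [-1, 0, 0, 0, 0, 0, 0], [-1, 0, 0, 0, 0, 0, 0], [-1, 0, 0, -25, 0, 0, 0], [-1, 0, 0, -50, 0, 0, 0], [-1, 0, 0, -25, 0, 0, 0], [-1, 0, 0, 0, 0, 0, 0]]}}

```text
time_s: 27.35
ee_pos: [620.4, 108.9, 427.5]
eef_rot: [3.139, -0.002, 1.744]
wrist_force: [0.4, -0.4, -0.0]
gripper_width: 1.0
finger_force: 0.0
```

```bash
python3 - <<'E'
from disc import *
disc('pad','w6.png')
p,d,m=cap('wrist');C=cloud(m,d);H,S,V=cv2.split(cv2.cvtColor(p,cv2.COLOR_BGR2HSV))
M=(abs(C[...,2]-127)<5)&(V>110)&(S<70)&(np.hypot(C[...,0]-620,C[...,1]-108)<62);q=C[M][:,:2]
s=least_squares(lambda x:np.hypot(*(q-x[:2]).T)-51,[620,108],loss='soft_l1');print('ring',s.x,len(q))
B,e=down([433,-253.5,425],-.1);print(B,e)
rows([433,-253.5,425],fk(B,x)[1].as_matrix(),12)
E
```

```text
pad px [244.161 192.705] 4747 circ 619.441650390625 107.12630462646484 31.02215003967285 mean [619.062 108.079 143.436]
ring [620.302 108.054] 4231
[-0.649  0.299  1.614 -0.     1.229 -0.1  ] 5.684341886080802e-16
12 rows [-33.0, -10.9, -0.0] [-0.0002, -0.0001, 0.0602] q [ 0.08  0.48  1.31  0.    1.35 -0.1 ] t 27.45
```

Request:
{"api": "drive_tool", "payload": {"series": [[-1, -33, -11, 0, 0, 0, 0.06], [-1, -33, -11, 0, 0, 0, 0.06], [-1, -33, -11, 0, 0, 0, 0.06], [-1, -33, -11, 0, 0, 0, 0.06], [-1, -33, -11, 0, 0, 0, 0.06], [-1, -33, -11, 0, 0, 0, 0.06], [-1, -33, -11, 0, 0, 0, 0.06], [-1, -33, -11, 0, 0, 0, 0.06], [-1, -33, -11, 0, 0, 0, 0.06], [-1, -33, -11, 0, 0, 0, 0.06], [-1, -33, -11, 0, 0, 0, 0.06], [-1, -33, -11, 0, 0, 0, 0.06], [-1, 0, 0, 50, 0, 0, 0], [-1, 0, 0, 45, 0, 0, 0], [-1, 0, 0, 0, 0, 0, 0]]}}

```text
time_s: 29.32
ee_pos: [430.8, -252.9, 327.0]
eef_rot: [-3.132, -0.002, 1.024]
wrist_force: [0.4, 0.3, 0.4]
gripper_width: 0.998
finger_force: 0.0
```

```bash
python3 disc.py dish w7.png
```

```text
dish px [235.929 270.574] 18203 circ 446.5054016113281 -229.2564239501953 48.949398040771484 mean [ 447.661 -227.115  233.744]
dish px [250.391 182.727] 3864 circ 434.6475830078125 -253.12049865722656 30.0037899017334 mean [ 435.168 -252.341   22.734]
dish px [188.543 378.426] 3263 circ 434.48992919921875 -227.12542724609375 28.830366134643555 mean [ 436.771 -226.853  261.224]
[ 431.582 -253.293  329.078] [-3.136 -0.001  1.024] [-0.65   0.419  1.738  0.001  0.991 -0.104]
```

View pics/w7.png

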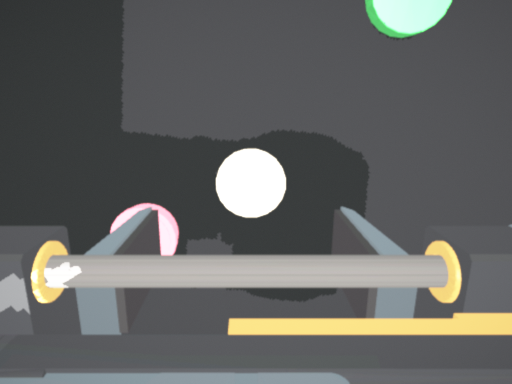

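The white dish is at (251,183) and its pink look-alike at (145,235). The white one sits between the fingers, so I go down on it.

Request:
{"api": "drive_tool", "payload": {"series": [[-1, 2, 2.5, 40, 0, 0, 0], [-1, 0, 0, 40, 0, 0, 0], [-1, 0, 0, 33, 0, 0, 0], [-1, 0, 0, 14, 0, 0, 0], [-1, 0, 0, 5, 0, 0, 0], [0.3, 0, 0, 0, 0, 0, 0], [1, 0, 0, 0, 0, 0, 0], [1, 0, 0, 0, 0, 0, 0], [1, 0, 0, 0, 0, 0, 0], [1, 0, 0, 0, 0, 0, 0], [1, 0, 0, 0, 0, 0, 0], [1, 0, 0, 0, 0, 0, 0]], "newtons": 12}}

```text
time_s: 30.88
ee_pos: [435.0, -253.0, 198.4]
eef_rot: [-3.14, -0.001, 1.024]
wrist_force: [-1.6, 0.2, 8.1]
gripper_width: 0.655
finger_force: 12.0
```

Request:
{"api": "drive_tool", "payload": {"series": [[1, 0, 0, -10, 0, 0, 0], [1, 0, 0, -30, 0, 0, 0], [1, 0, 0, -45, 0, 0, 0], [1, 0, 0, -50, 0, 0, 0], [1, 0, 0, -40, 0, 0, 0], [1, 0, 0, -15, 0, 0, 0], [1, 0, 0, 0, 0, 0, 0]]}}

```text
time_s: 31.75
ee_pos: [435.1, -253.2, 389.3]
eef_rot: [3.141, -0.001, 1.024]
wrist_force: [0.2, 0.1, -0.6]
gripper_width: 0.655
finger_force: 12.0
```

```bash
python3 - <<'E'
from disc import *
disc('dish')
o=env.get_obs();print(o['ee_pos'],o['eef_rot'],o['gripper_width'])
B,e=down([620,108.5,390],-.1)
rows([620,108.5,390],fk(B,x)[1].as_matrix(),13)
E
```

```text
dish px [246.067 225.807] 6602 circ 435.8314514160156 -253.33790588378906 29.855327606201172 mean [ 441.255 -243.83   210.428]
dish px [245.896 292.368] 779 circ 423.7074279785156 -272.4888916015625 18.721765518188477 mean [ 422.444 -274.471  210.197]
[ 434.948 -253.112  388.224] [-3.14  -0.001  1.024] 0.6498003835292596
13 rows [30.9, 8.2, -0.1] [-0.0001, -0.0001, -0.0558] q [-0.65  0.34  1.66  0.    1.14 -0.1 ] t 31.8
```

Request:
{"api": "drive_tool", "payload": {"series": [[1, 16, 4, 0, 0, 0, -0.028], [1, 31, 8, 0, 0, 0, -0.056], [1, 31, 8, 0, 0, 0, -0.056], [1, 31, 8, 0, 0, 0, -0.056], [1, 31, 8, 0, 0, 0, -0.056], [1, 31, 8, 0, 0, 0, -0.056], [1, 31, 8, 0, 0, 0, -0.056], [1, 31, 8, 0, 0, 0, -0.056], [1, 31, 8, 0, 0, 0, -0.056], [1, 31, 8, 0, 0, 0, -0.056], [1, 31, 8, 0, 0, 0, -0.056], [1, 31, 8, 0, 0, 0, -0.056], [1, 31, 8, 0, 0, 0, -0.056], [1, 16, 4, 0, 0, 0, -0.028], [1, 0, 0, 0, 0, 0, 0]]}}

```text
time_s: 33.67
ee_pos: [616.7, 113.2, 387.7]
eef_rot: [-3.139, -0.002, 1.754]
wrist_force: [-0.2, -0.4, 0.4]
gripper_width: 0.652
finger_force: 12.0
```

```bash
python3 - <<'E'
from disc import *
disc('dish');disc('pad',cam='scene');disc('pad','w8.png')
for _ in range(3):
    o=env.get_obs();env.capture('top')
    print(o['ee_pos'],o['eef_rot'])
rows([619.6,107.5,345.5],R.from_euler('xyz',[np.pi,0,o['eef_rot'][2]]).as_matrix())
E
```

```text
dish px [245.805 225.535] 6504 circ 616.9795532226562 112.07935333251953 29.90403175354004 mean [614.712 122.991 210.05 ]
dish px [ 95.699 166.296] 3303 circ 495.38873291015625 100.96102905273438 44.029170989990234 mean [500.772 102.654  91.206]
dish px [251.694 159.611] 994 circ 620.8214721679688 110.8313217163086 51.77511978149414 mean [615.287 142.346 128.142]
pad px [221.789 273.674] 270 circ 741.1309204101562 -156.7278594970703 27.24510955810547 mean [ 750.597 -157.993   92.221]
pad px [301.093 202.993] 268 circ 625.0568237304688 103.97404479980469 29.465709686279297 mean [629.062 100.737 146.313]
pad px [253.439 181.926] 1379 circ 619.91064453125 116.28146362304688 29.130422592163086 mean [619.484 129.138 145.088]
[616.755 111.418 388.195] [-3.14  -0.002  1.751]
[616.802 111.281 388.326] [-3.14  -0.002  1.751]
[616.842 111.233 388.424] [-3.141 -0.002  1.751]
1 rows [-4.3, 2.1, 43.0] [-0.001, -0.0021, 0.0001] q [ 0.08  0.51  1.36  0.    1.27 -0.1 ] t 33.975
```

Request:
{"api": "drive_tool", "payload": {"series": [[1, -4, 2, 10, 0, 0, 0], [1, 0, 0, 18, 0, 0, 0], [1, 0, 0, 10, 0, 0, 0], [1, 0, 0, 3, 0, 0, 0], [1, 0, 0, 1, 0, 0, 0], [1, 0, 0, 0, 0, 0, 0]]}}

```text
time_s: 34.72
ee_pos: [619.6, 108.6, 346.9]
eef_rot: [-3.141, -0.002, 1.752]
wrist_force: [0.4, -0.9, -0.1]
gripper_width: 0.651
finger_force: 12.0
```

Request:
{"api": "drive_tool", "payload": {"series": [[1, -0.5, 0, 1, 0, 0, 0], [1, 0, 0, 1, 0, 0, 0], [1, 0, 0, 0.7, 0, 0, 0], [1, 0, 0, 0, 0, 0, 0]]}}

```text
time_s: 35.22
ee_pos: [619.6, 108.1, 343.7]
eef_rot: [-3.141, -0.002, 1.752]
wrist_force: [0.4, -1.2, -1.3]
gripper_width: 0.653
finger_force: 12.0
```

Request:
{"api": "drive_tool", "payload": {"series": [[1, 0, 0, 0.7, 0, 0, 0], [1, 0, 0, 0.5, 0, 0, 0], [1, 0, 0, 0, 0, 0, 0]]}}

```text
time_s: 35.6
ee_pos: [619.5, 108.1, 343.4]
eef_rot: [-3.141, -0.002, 1.752]
wrist_force: [-3.5, -0.3, 10.8]
gripper_width: 0.654
finger_force: 12.0
```

Contact felt at 10.8 N. Releasing and backing off.

Request:
{"api": "drive_tool", "payload": {"series": [[1, 0, 0, -0.5, 0, 0, 0], [-1, 0, 0, 0, 0, 0, 0], [-1, 0, 0, 0, 0, 0, 0], [-1, 0, 0, 0, 0, 0, 0], [-1, 0, 0, 0, 0, 0, 0], [-1, 0, 0, 0, 0, 0, 0], [-1, 0, 0, -20, 0, 0, 0], [-1, 0, 0, -45, 0, 0, 0], [-1, 0, 0, -25, 0, 0, 0], [-1, 0, 0, 0, 0, 0, 0]]}}

```text
time_s: 36.85
ee_pos: [620.0, 108.0, 435.2]
eef_rot: [3.139, -0.002, 1.752]
wrist_force: [0.2, 0.5, -0.1]
gripper_width: 1.001
finger_force: 0.0
```

```bash
python3 - <<'E'
from disc import *
disc('dish','w9.png');disc('pad')
o=env.get_obs();print(o['ee_pos'],o['time_s'])
E
```

```text
dish px [244.164 196.028] 4753 circ 618.6437377929688 107.3598861694336 29.990436553955078 mean [618.566 108.58  164.126]
dish px [110.915 153.075] 2711 circ 493.5117492675781 100.03675079345703 44.62309646606445 mean [498.745 102.887  89.173]
dish px [242.657 142.226] 791 circ 616.5975341796875 117.47358703613281 50.968360900878906 mean [610.955 143.468 126.412]
pad px [247.94  156.515] 235 circ 617.0511474609375 130.94195556640625 19.07957649230957 mean [616.006 134.66  143.55 ]
[619.526 107.93  432.632] 36.95
```

View pics/w9.png

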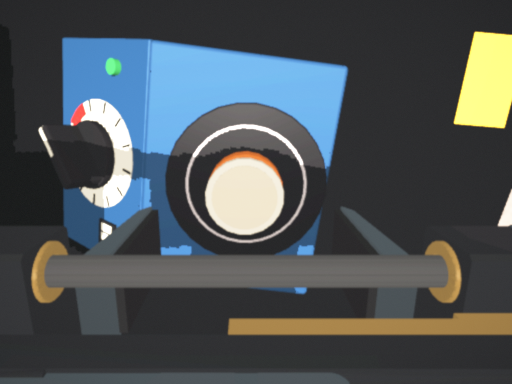

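The dish at (244,196) sits level on the pad, centred inside the ring to about 1 mm, and the knob is untouched.

```bash
python3 -c "
from plant import env
print(env.close_job())"
```

```text
the job is handed in; nothing more can be done
None
```

I handed the job in at about 37 s of the 72 s allowed: the knob is against its zero stop at about 2.35 rad, and the pad and dish are level on the platter, centred to within about 2 mm by the camera; no verdict was returned.

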